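# Seat a filter plate on the vacuum station

## Robot

A 6-joint arm with a two-finger parallel gripper is mounted at the origin on a cart in front of the work surface, level with it; the furniture and walls round the work are solid. World frame = base frame: x ahead of the robot, y to its left, z up, the work surface at z = 0. Lengths are in m, angles in rad, forces in N, time in s.
With the tool pointing down it reaches from about 0.3 to 0.775 m from the base axis. Payload 14.6 kg.
Tool frame: the origin (TCP) lies between the finger pads; the fingertips stand ctrl.tip_extent ahead of it and the grasp point (between the pads) lies 3 mm ahead of it (ctrl.tip_extent is the distance from the TCP to the fingertips, in m); z points along the fingers, y is the line along which they close (so a half turn about z gives the same grasp; the last joint's range is limited). The gripper opens to 94 mm and grips with 3 to 60 N. Pads are 16 mm wide; open, the fingers measure 119 mm over their backs; the gripper's body (75 mm by 177 mm) begins 78 mm behind the grasp point.
Start: joints at [-0.067, 0.3, 1.521, -0, 1.321, -0.067], TCP at [0.55, -0, 0.227] pointing down, gripper open.
Joint ranges: [-3.03, 3.03], [-0.79, 2.21], [0.23, 2.52], [-1.04, 4.18], [0, 3.07], [-2.55, 2.55]. Speed limits (rad/s): [2.22, 2.22, 2.57, 3.14, 3.14, 3.14].

## Interface

Orientations are given as [roll, pitch, yaw] about the fixed x, y, z axes, in that order (R = Rz(yaw) Ry(pitch) Rx(roll)).
In Python, from station import ctrl, eyes gives the robot as it stands. The module is installed in compiled form; this text tells all that it offers.
- The arm moves only by the tool jog_arm, called as a command line: name --argument value ..., lists and objects as JSON in quotes. Schema: {"type":"object","properties":{"ticks":{"type":"string"},"finger_gap":{"type":"number"},"grip_force":{"type":"number"},"only":{"type":"string"},"quiet":{"type":"boolean"},"lines":{"type":"string"}},"required":["ticks"],"additionalProperties":false}. ticks is a string of 1 to 10 rows, parted by semicolons, with the numbers parted by commas; each row has 6 numbers: dx, dy, dz in m, then a rotation vector rx, ry, rz in rad; each row shifts and turns the commanded pose from where the row before left it, along the tool's axes as they then stand; what a row does not reach is not made up. A row lasts 1/10 s, in which the tool goes at most 0.05 m and 0.15 rad, less where a joint would pass 70% of its speed; a pose out of reach is approached as far as the arm can. finger_gap is the finger opening in m, set as the call begins (left out keeps the last). The fingers move at their own pace and stop on an object; grip_force is the grip in N (left out, the last holds). Time passes only in rows, so rows that do not move let the fingers close. The tool returns the time, the measured TCP pose, the force, the opening and the grip force at its end. only (a regular expression) keeps the lines of the reply that match it, lines (a string "A,B") keeps lines A to B, and quiet returns only ok. Input that does not fit is refused with a message, and nothing moves.
- ctrl.get_obs(): the state, without advancing time (a new reading comes with each control period).
- eyes.camera(name): name is "scene" or "side" or "wrist"; returns a dict with "pixels" (420x560x3 uint8, blue, green, red), "fx", "fy", "cx", "cy" (pixels), "extrinsics" (4x4, takes a point from camera to world coordinates). Camera axes: x right, y up, looking along -z (the intrinsics and any distortion apply to the point x, -y, -z); pixel columns grow to the right and rows downward; lengths in m; the calibration is good to about 2 mm. A picture is of the moment at which its call begins. There is no depth.
- ctrl.hand_in(): hands the job in; it is judged then, once.
The state is a dict: "time_s": time; "qpos": joint angles; "joint_vel": joint speeds; "tau": joint torques, N m; "ee_pos": TCP position; "eef_rot": TCP orientation; "force": force on the tool from outside, world axes, zero at the start; "moment": the same for the moment, N m; "grip_width": finger opening in m; "grip_force": force on a finger pad.
Only numpy, scipy, OpenCV 4.12 (cv2) and the standard library are available. Lean on these libraries where they do the work, as an engineer would, in place of code of your own. Each camera call takes 0.05 s, during which the arm holds its last target. There are 200 camera calls.

## Task

Get the vacuum station ready to draw through the filter plate. First set the bleed valve half open (lever at 45 degrees); then slide the plate, without lifting it, into the corner of the deck, flush against the back fence and touching the side stop, and hold it there with one firm, steady push that presses it against the fence and down on the gasket at the same time, as one does until the vacuum takes hold. Finish while still holding that push, and leave the other things on the bench where they are.

Things in the scene. Friction and masses are not known exactly. Their poses are not given: they have to be found in the camera images.
- vac_station: bench vacuum station, fixed: white base 190 (x) x 210 (y) mm, 45 mm high, on it a black gasket deck; behind the deck an aluminium fence, then a grey pump housing 77 mm high with a round gauge at its left end (top 105 mm); at the left of the deck a stop block, and outside the base a brass bleed valve. Origin: on the worktop under the station; x from front to fence, y left to stop and valve, z up
- fence: back fence, aluminium bar 8.5 (x) x 170 (y) x 15 mm fixed to the station, 12 mm above the deck's top, inner face at the station's x = +45 mm; origin in the middle of its underside, axes as the station's
- stop_block: side stop, aluminium bar 75 (x) x 12 (y) x 15 mm fixed to the station, 12 mm above the deck's top, inner face at the station's y = +70 mm; origin in the middle of its underside, axes as the station's
- gasket: the black rubber sheet that is the station's deck, 127 x 170 x 3 mm, fixed, its top 48 mm above the worktop, from x -82 to +45 and y -100 to +70 mm in the station's frame; origin 3 mm below the top at the station's x = y = 0, axes as the station's
- corner (a point): point on the deck's top where the inner faces of fence and stop block meet; axes as the station's. The seated plate's plate_corner lies here
- bleed_lever (a joint): opening of the bleed valve, rad: 0 closed (lever points to the station's front, -x), 0.785 half open (45 degrees, front left), 1.571 open (lever points left, +y); grows clockwise from above. A round plate under the lever has long marks at closed, half open and open, short ones every 15 degrees. The lever stays where it is left (friction 0.08 N m); starts at 0 to 0.35
- valve_axis (a point): point on the valve's upright turning axis at the lever's middle height (74 mm above the worktop), at x +10, y +140 mm of the station; below it a pipe along y at 28 mm height ends in a silencer at y +201 mm; axes as the station's
- lever_grip (a point): middle of the lever's black grip, 48 mm from the turning axis, moving with the lever; the grip is a bar 11 mm wide, 16 mm high (from 66 to 82 mm above the worktop) and 46 mm long, free all round
- filter_plate: white 24-well filter plate, loose, 0.13 to 0.21 kg, on the deck 8 to 36 mm short of fence and stop, up to 0.1 rad askew: foot 86 (x) x 128 (y) x 8 mm, on its middle a block 72 x 112 mm, 24 mm high, leaving a ledge 7 to 8 mm wide round it, 8 mm above the deck. Wells too small for a finger. Origin: middle of the underside; x to the fence, y to the stop, z up
- plate_corner (a point): lower corner of the plate's foot that belongs in the corner of fence and stop (x +43, y +64 mm from the plate's middle); axes as the plate's
- timer: bench timer, 62 x 62 x 17 mm, bystander to the right; origin in the middle of its underside
- pot: white specimen pot with lid, 62 mm across and 62 mm high, bystander to the right; origin in the middle of its underside
- slides: small flat slide carton, 34 x 52 x 11 mm, bystander to the left behind; origin in the middle of its underside

How it is judged:
By the outcome, as a careful person would: the job done as asked, in the order asked, and still so for the second after the job is handed in, while the arm keeps its last pose, push and grip.
It also fails if it takes over 54 s, if anything falls off the work surface, if the arm or the gripper's body presses on something with over 40 N, if the wrist force passes 120 N, or if a joint passes its speed limit or range.

## Working session

There is one attempt and no reset: what is moved stays moved. The work goes in short steps, Python scripts to look and compute and a tool call to move; the robot and the scene stay as the last step left them, time stands still between calls to the robot, and variables do not carry over. Pictures are saved under pics/ and viewed, at most 11 in all, crops included, and the job is handed in when it is done.

```bash
mkdir -p pics
```

Create h.py:
```python
import numpy as np, cv2
from station import ctrl, eyes
def snap(n,f):
    c=eyes.camera(n); cv2.imwrite(f'pics/{f}.png',c['pixels']); np.savez(f'pics/{f}.npz',**{k:v for k,v in c.items() if k!='pixels'}); return c
def back(f,u,v,z):
    c=np.load(f'pics/{f}.npz'); E=c['extrinsics']
    d=E[:3,:3]@np.array([(u-c['cx'])/c['fx'],-(v-c['cy'])/c['fy'],-1]); o=E[:3,3]
    return o+d*(z-o[2])/d[2]
def proj(f,p):
    c=np.load(f'pics/{f}.npz'); E=c['extrinsics']; q=E[:3,:3].T@(np.array(p)-E[:3,3])
    return c['cx']+c['fx']*q[0]/-q[2], c['cy']-c['fy']*q[1]/-q[2]
```

Run:
```python
from h import *
for n in ['scene','side','wrist']:
    c=snap(n,n+'0'); print(n,{k:np.round(v,3).tolist() for k,v in c.items() if k!='pixels'})
print(ctrl.get_obs(), ctrl.tip_extent)
a=[cv2.imread(f'pics/{n}0.png') for n in ['scene','wrist']]
```

```text
scene {'fx': 490.473, 'fy': 490.473, 'cx': 274.496, 'cy': 210.242, 'extrinsics': [[0.594, 0.349, -0.724, -0.635], [-0.804, 0.257, -0.536, -0.946], [-0.001, 0.901, 0.433, 0.792], [0.0, 0.0, 0.0, 1.0]]}
side {'fx': 498.395, 'fy': 498.395, 'cx': 279.83, 'cy': 218.635, 'extrinsics': [[-0.944, 0.153, -0.291, 0.165], [-0.329, -0.45, 0.83, 1.053], [-0.004, 0.88, 0.476, 0.688], [0.0, 0.0, 0.0, 1.0]]}
wrist {'fx': 306.214, 'fy': 306.214, 'cx': 276.179, 'cy': 211.598, 'extrinsics': [[1.0, 0.0, 0.001, 0.551], [-0.0, 0.958, 0.288, 0.086], [-0.001, -0.288, 0.958, 0.384], [0.0, 0.0, 0.0, 1.0]]}
{'time_s': 0.15, 'qpos': array([-6.66395958e-02,  3.00344367e-01,  1.52145514e+00,  3.24445889e-05,
        1.32068345e+00, -6.65916619e-02]), 'joint_vel': array([-4.25962695e-05, -3.19204410e-04, -4.36060739e-03, -4.45004132e-05,
        8.05212329e-04,  6.76414077e-04]), 'tau': array([-2.50185103e-04, -5.31960297e+01, -3.52822959e+01,  7.07691838e-02,
        2.35654798e-02, -3.66386917e-05]), 'ee_pos': array([ 5.49816377e-01, -4.62319450e-06,  2.27009114e-01]), 'eef_rot': array([-3.14070642e+00, -9.06008747e-05,  1.57074031e+00]), 'force': array([ 0.68082861, -0.22395687,  0.09330382]), 'moment': array([ 0.0329318 ,  0.00227666, -0.00115363]), 'grip_force': 0.0, 'grip_width': 0.09418765798981532} 0.022
```

View pics/scene0.png

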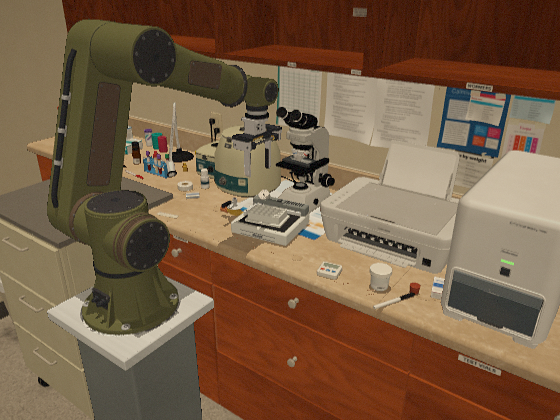

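View pics/wrist0.png

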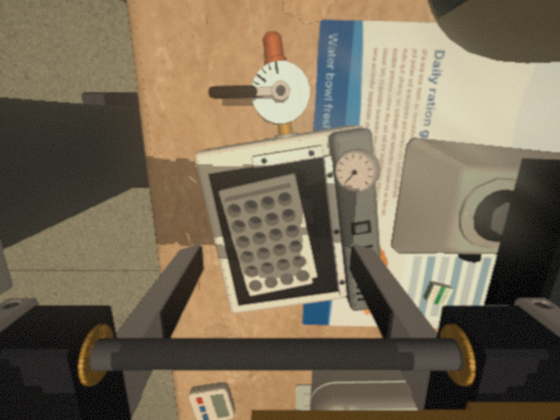

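Run:
```python
from h import *
a=cv2.imread('pics/wrist0.png')[125:315,190:385]
cv2.imwrite('pics/wc.png',cv2.resize(a,None,fx=3.1,fy=3.1,interpolation=cv2.INTER_CUBIC))
a=cv2.imread('pics/side0.png')
cv2.imwrite('pics/sc.png',a)
```

```text
(no output)
```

View pics/wc.png

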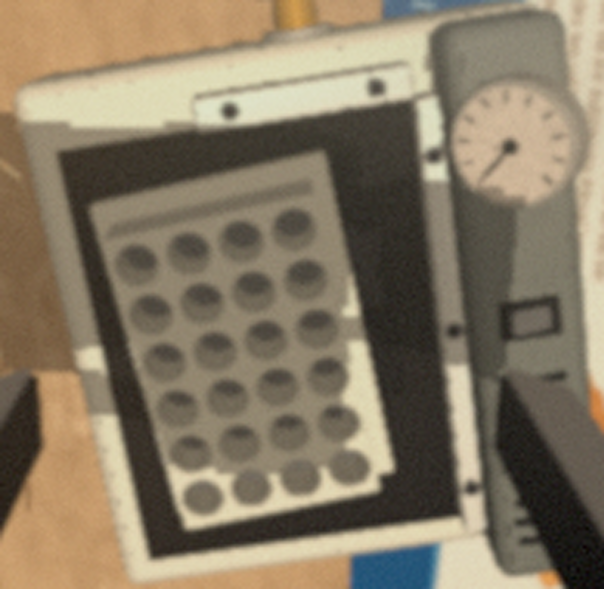

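View pics/sc.png

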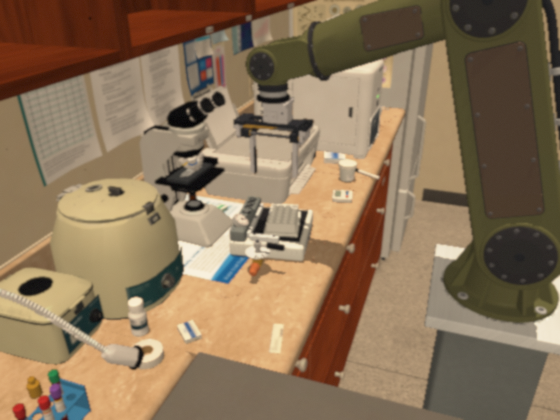

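The wrist view shows the lever's axis at (281,90) and its grip from about (210,92) to (257,92), nearly closed. In the crop, the deck corners are at (58,153), (150,557), (460,515) and (415,100). The plate outline corners are at (92,205), (325,150), (380,490) and (185,530). The side view agrees, and the bystanders are clear of the work.

Add to h.py:
```python
from scipy.optimize import least_squares
def fit(f,px,pts,g,yaw=None):
    px=np.array(px,float)
    def T(s): c,n=np.cos(s[2]),np.sin(s[2]); return [(s[0]+c*x-n*y,s[1]+n*x+c*y,z) for x,y,z in pts]
    r=least_squares(lambda s:(np.array([proj(f,p) for p in T(s)])-px).ravel(),g)
    return r.x,r.fun.reshape(-1,2).round(1).tolist()
```

Run:
```python
from h import *
k=lambda L:[(190+(a+.5)/3.1-.5,125+(b+.5)/3.1-.5) for a,b in L]
f='wrist0'
s,r=fit(f,k([(58,153),(150,557),(460,515),(415,98)]),[(-.082,.07,.048),(-.082,-.1,.048),(.045,-.1,.048),(.045,.07,.048)],[.6,0,0]); print('station',s,r)
p,r=fit(f,k([(92,205),(325,150),(380,490),(185,530)]),[(-.043,.064,.056),(.043,.064,.056),(.036,-.056,.08),(-.036,-.056,.08)],[.55,0,0]); print('plate',p,r)
c,n=np.cos(s[2]),np.sin(s[2]);R=np.array([[c,-n],[n,c]])
print('plate in st',R.T@(p[:2]-s[:2]),p[2]-s[2])
v=s[:2]+R@[.01,.14]; print('valve',v,proj(f,[*v,.082]), back(f,281,90,.082))
a=back(f,210,92.5,.082);b=back(f,257,92,.082);print('grip',a,b,np.linalg.norm(a-b),(a+b)/2,np.linalg.norm(((a+b)/2)[:2]-v))
d=((a+b)/2)[:2]-v; print('lever ang',np.pi-(np.arctan2(d[1],d[0])%(2*np.pi)-s[2]))
for q in (0,.785): 
  th=np.pi-q+s[2]; print('grip at',q,v+.048*np.array([np.cos(th),np.sin(th)]),th)
```

```text
station [ 0.56754082 -0.02754148  0.15482807] [[0.4, -0.7], [-0.1, 1.1], [0.2, 1.0], [-0.5, -0.9]]
plate [ 0.54296313 -0.04179502  0.22336832] [[-0.9, -0.0], [0.6, 0.4], [-0.0, -0.0], [0.3, -0.4]]
plate in st [-0.02648174 -0.0102929 ] 0.06854025413577564
valve [0.55583177 0.11232595] (np.float64(282.1563762760933), np.float64(89.56215895864607)) [0.5547689  0.11195048 0.082     ]
grip [0.48923872 0.10982818 0.082     ] [0.53263506 0.11023959 0.082     ] 0.0433982985877118 [0.51093689 0.11003389 0.082     ] 0.04495335476503652
lever ang 0.10381843919801659
grip at 0 [0.50840595 0.10492386] 3.2964207236967624
grip at 0.785 [0.51705132 0.14061156] 2.5114207236967623
```

jog_arm --ticks "0.037,-0.014,0,0,0,0;0.037,-0.014,0,0,0,0;0.036,-0.014,0.02,0,0,-0.14;0,0,0.02,0,0,-0.148;0,0,0,0,0,-0.148;0,0,0,0,0,-0.148;0,0,0,0,0,-0.148;0,0,0,0,0,-0.148;0,0,0,0,0,-0.148;0,0,0,0,0,-0.148" --finger_gap 0.045

```text
time_s: 1.15
ee_pos: [0.5079, 0.11, 0.1872]
eef_rot: [-3.141, -0.0, 2.753]
force: [0.0, 0.6, -0.0]
grip_width: 0.0447
grip_force: 0.0
```

jog_arm --ticks "0,0,0,0,0,-0.148;0,0,0,0,0,-0.148;0,0,0,0,0,-0.148;0,0,0,0,0,0"

```text
time_s: 1.55
ee_pos: [0.5079, 0.11, 0.1873]
eef_rot: [-3.142, -0.0, -3.09]
force: [-0.1, -0.1, 0.2]
grip_width: 0.045
grip_force: 0.0
```

jog_arm --ticks "0,0,0.035,0,0,0;0,0,0.035,0,0,0;0,0,0.032,0,0,0;0,0,0,0,0,0"

```text
time_s: 1.95
ee_pos: [0.5059, 0.1097, 0.082]
eef_rot: [-3.141, -0.007, -3.097]
force: [0.1, 0.1, 0.5]
grip_width: 0.0449
grip_force: 0.0
```

jog_arm --ticks "0,0,0,0,0,0;0,0,0,0,0,0;0,0,0,0,0,0;0,0,0,0,0,0;0,0,0,0,0,0" --finger_gap 0 --grip_force 8

```text
time_s: 2.45
ee_pos: [0.5083, 0.11, 0.0861]
eef_rot: [3.142, 0.001, -3.093]
force: [-0.8, -1.0, 4.9]
grip_width: 0.011
grip_force: 8.0
```

jog_arm --ticks "-0.0003,0.00545,0,0,0,0.1137;-0.0003,0.00545,0,0,0,0.1137;-0.0003,0.00545,0,0,0,0.1137;-0.0003,0.00545,0,0,0,0.1137;-0.0003,0.00545,0,0,0,0.1137;-0.0003,0.00545,0,0,0,0.1137;0,0,0,0,0,0;0,0,0,0,0,0"

```text
time_s: 3.25
ee_pos: [0.5185, 0.1401, 0.0862]
eef_rot: [3.14, 0.003, 2.508]
force: [6.6, -6.5, 1.1]
grip_width: 0.0115
grip_force: 8.1
```

jog_arm --ticks "0,0,0,0,0,0;0,0,0,0,0,0;0,0,0,0,0,0" --finger_gap 0.04

```text
time_s: 3.55
ee_pos: [0.517, 0.1409, 0.0855]
eef_rot: [-3.142, -0.0, 2.509]
force: [0.0, 0.5, -0.5]
grip_width: 0.0323
grip_force: 0.0
```

jog_arm --ticks "0,0,-0.03,0,0,0;0,0,-0.04,0,0,0;0,0,-0.04,0,0,0;-0.04,0,-0.02,0,0,0;-0.04,0,0,0,0,0;-0.04,0,0,0,0,0;0,0,0,0,0,0;0,0,0,0,0,0"

```text
time_s: 4.35
ee_pos: [0.6138, 0.0696, 0.2147]
eef_rot: [-3.141, -0.001, 2.508]
force: [-0.6, 0.3, -0.9]
grip_width: 0.0399
grip_force: 0.0
```

Run:
```python
from h import *
c=snap('wrist','wrist1'); s=[.56754,-.02754,.15483]
v=[.5558,.1123]; print(proj('wrist1',[*v,.082]))
for q in (.685,.785,.885):
  th=np.pi-q+s[2]; print(q,proj('wrist1',[v[0]+.071*np.cos(th),v[1]+.071*np.sin(th),.082]))
u,w=proj('wrist1',[*v,.082]); print(ctrl.get_obs()['ee_pos'])
```

```text
(np.float64(274.5580016745093), np.float64(134.1444364833594))
0.685 (np.float64(265.78797976542836), np.float64(48.85464629233988))
0.785 (np.float64(274.0930719991738), np.float64(48.35559084116545))
0.885 (np.float64(282.4036183512309), np.float64(48.780359927672635))
[0.61341333 0.07020167 0.21508938]
```

View pics/wrist1.png

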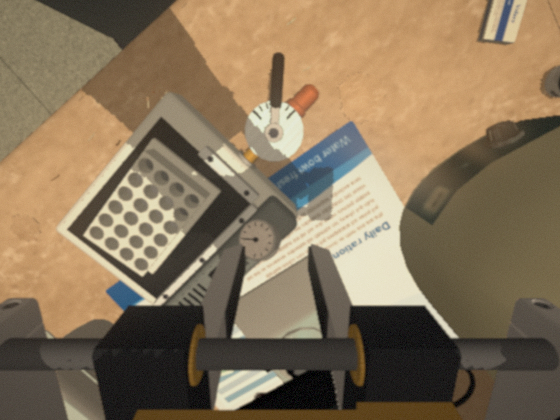

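The lever's axis is near (274,133) and the grip end near (278,55), so it may be slightly past 45°. I'll enlarge it to check.

Run:
```python
from h import *
a=cv2.imread('pics/wrist1.png')[40:220,180:340]
cv2.imwrite('pics/w1c.png',cv2.resize(a,None,fx=3.3,fy=3.3,interpolation=cv2.INTER_CUBIC))
```

```text
(no output)
```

View pics/w1c.png

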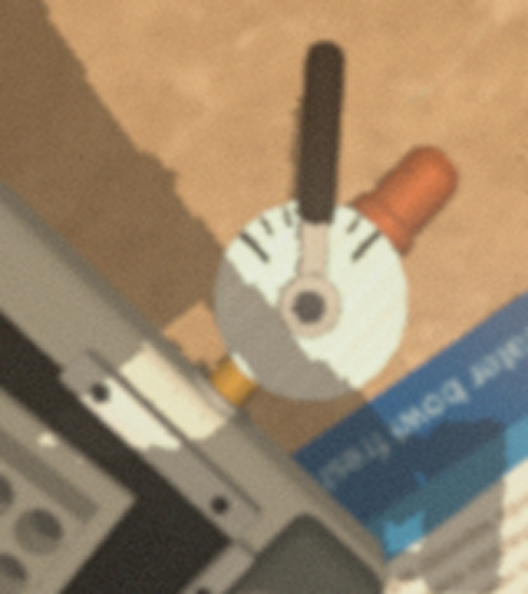

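jog_arm --ticks "0.04,0,0,0,0,0;0.04,0,0,0,0,0;0.04,0.002,0.02,0,0,0.045;0,0,0.04,0,0,0;0,0,0.04,0,0,0;0,0,0.03,0,0,0;0,0,0,0,0,0;0,0,0,0,0,0" --finger_gap 0.04

```text
time_s: 5.2
ee_pos: [0.5182, 0.143, 0.0866]
eef_rot: [3.141, 0.0, 2.464]
force: [0.2, 0.1, 0.7]
grip_width: 0.04
grip_force: 0.0
```

jog_arm --ticks "0,0,0,0,0,0;0,0,0,0,0,0;0,0,0,0,0,0;0,0,0,0,0,0" --finger_gap 0 --grip_force 30

```text
time_s: 5.6
ee_pos: [0.5185, 0.1424, 0.086]
eef_rot: [3.141, 0.0, 2.464]
force: [-1.0, 0.4, 1.4]
grip_width: 0.0114
grip_force: 9.6
```

```bash
python3 -c "
from h import *
o=ctrl.get_obs();print(o['ee_pos'],o['eef_rot'],np.arctan2(o['ee_pos'][1]-.1123,o['ee_pos'][0]-.5558))"
```

```text
[0.51847739 0.14235756 0.08604348] [3.14118608e+00 4.85717953e-04 2.46357960e+00] 2.4636013339003444
```

jog_arm --ticks "0,-0.0012,0,0,0,-0.024;0,-0.0011,0,0,0,-0.023;0,0,0,0,0,0;0,0,0,0,0,0;0,0,0,0,0,0" --finger_gap 0 --grip_force 30

```text
time_s: 6.1
ee_pos: [0.5167, 0.1402, 0.0859]
eef_rot: [-3.141, -0.0, 2.511]
force: [-5.3, -3.4, 7.9]
grip_width: 0.0111
grip_force: 29.8
```

jog_arm --ticks "0,0,0,0,0,0;0,0,0,0,0,0;0,0,0,0,0,0" --finger_gap 0.04

```text
time_s: 6.4
ee_pos: [0.517, 0.1406, 0.0854]
eef_rot: [3.141, 0.0, 2.511]
force: [0.4, -0.6, 0.7]
grip_width: 0.0315
grip_force: 0.0
```

jog_arm --ticks "0,0,-0.03,0,0,0;0,0,-0.04,0,0,0;0,0,-0.04,0,0,0;-0.04,0,-0.02,0,0,0;-0.04,0,0,0,0,0;-0.04,0,0,0,0,0;0,0,0,0,0,0;0,0,0,0,0,0"

```text
time_s: 7.2
ee_pos: [0.6138, 0.0695, 0.2147]
eef_rot: [-3.141, -0.001, 2.51]
force: [-0.1, 1.0, 0.3]
grip_width: 0.0401
grip_force: 0.0
```

Run:
```python
from h import *
snap('wrist','wrist2')
print(proj('wrist2',[.5558,.1123,.082]),ctrl.get_obs()['eef_rot'])
a=cv2.imread('pics/wrist2.png')[40:220,60:340]
cv2.imwrite('pics/w2c.png',cv2.resize(a,None,fx=2.85,fy=2.85,interpolation=cv2.INTER_CUBIC))
```

```text
(np.float64(274.7875070674058), np.float64(134.06484719481836)) [-3.14115570e+00 -7.59366828e-04  2.51070618e+00]
```

View pics/w2c.png

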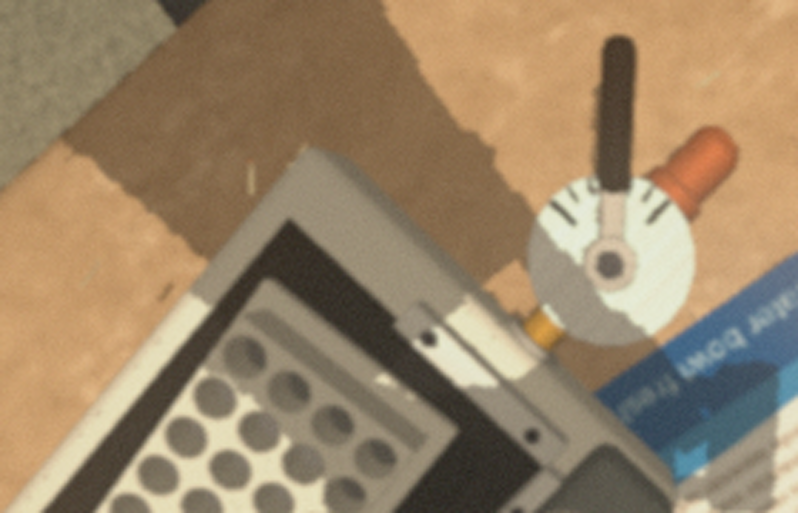

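Add to h.py:
```python
def lever(f):
    a=cv2.GaussianBlur(cv2.imread(f'pics/{f}.png'),(3,3),0)
    m=(a.max(2)<90).astype(np.uint8); m[:45]=0; m[102:]=0; m[:,:262]=0; m[:,300:]=0
    ys,xs=np.nonzero(m); l=cv2.fitLine(np.c_[xs,ys].astype(np.float32),cv2.DIST_HUBER,0,.01,.01).ravel()
    g=a[115:150,255:295]; k=(g.max(2)<105).astype(np.uint8); k[:8]=0;k[-8:]=0;k[:,:8]=0;k[:,-8:]=0
    y2,x2=np.nonzero(k); hub=(x2.mean()+255,y2.mean()+115)
    return len(xs),(xs.mean(),ys.mean()),'grip tilt',-l[0]/l[1],'hub',hub,len(x2),'axis tilt',(xs.mean()-hub[0])/(hub[1]-ys.mean())
```

Run:
```python
from h import *
for f in ('wrist1','wrist2'): print(lever(f))
```

```text
(421, (np.float64(276.5700712589074), np.float64(77.09976247030879)), 'grip tilt', np.float32(0.069039606), 'hub', (np.float64(nan), np.float64(nan)), 0, 'axis tilt', np.float64(nan))
(434, (np.float64(275.66820276497697), np.float64(77.47235023041475)), 'grip tilt', np.float32(0.05818454), 'hub', (np.float64(nan), np.float64(nan)), 0, 'axis tilt', np.float64(nan))h.py:23: RuntimeWarning: Mean of empty slice.
  y2,x2=np.nonzero(k); hub=(x2.mean()+255,y2.mean()+115)
  ret = ret.dtype.type(ret / rcount)
```

The tool pose fixes where the lever ends up, and it is still about 0.04 rad past the half-open mark. I'll make one more correction.

jog_arm --ticks "0.04,0,0,0,0,0;0.04,0,0,0,0,0;0.04,0,0.02,0,0,0;0,0,0.04,0,0,0;0,0,0.04,0,0,0;0,0,0.03,0,0,0;0,0,0,0,0,0;0,0,0,0,0,0" --finger_gap 0.04

```text
time_s: 8.05
ee_pos: [0.5168, 0.1412, 0.0866]
eef_rot: [3.141, 0.0, 2.511]
force: [0.2, 0.3, 0.9]
grip_width: 0.0402
grip_force: 0.0
```

jog_arm --ticks "0,0,0,0,0,0;0,0,0,0,0,0;0,0,0,0,0,0;0,0,0,0,0,0;0,-0.001,0,0,0,-0.02;0,-0.001,0,0,0,-0.02;0,0,0,0,0,0;0,0,0,0,0,0;0,0,0,0,0,0" --finger_gap 0 --grip_force 30

```text
time_s: 8.95
ee_pos: [0.5156, 0.1386, 0.0859]
eef_rot: [-3.141, -0.0, 2.551]
force: [-5.3, -3.3, 6.8]
grip_width: 0.0113
grip_force: 29.8
```

jog_arm --ticks "0,0,0,0,0,0;0,0,0,0,0,0;0,0,0,0,0,0" --finger_gap 0.04

```text
time_s: 9.25
ee_pos: [0.5158, 0.139, 0.0854]
eef_rot: [3.142, -0.0, 2.551]
force: [0.1, -0.6, 0.2]
grip_width: 0.0315
grip_force: 0.0
```

jog_arm --ticks "0,0,-0.03,0,0,0;0,0,-0.04,0,0,0;0,0,-0.04,0,0,0;-0.04,0,-0.02,0,0,0;-0.04,0,0,0,0,0;-0.04,0,0,0,0,0.04;0,0,0,0,0,0;0,0,0,0,0,0"

```text
time_s: 10.05
ee_pos: [0.6154, 0.0719, 0.2146]
eef_rot: [-3.141, -0.001, 2.51]
force: [0.8, -0.5, 0.5]
grip_width: 0.0399
grip_force: 0.0
```

Run:
```python
from h import *
snap('wrist','wrist3')
print(proj('wrist2',[.5558,.1123,.082]),proj('wrist3',[.5558,.1123,.082]),ctrl.get_obs()['eef_rot'])
print(lever('wrist3')[:4])
a=[cv2.resize(cv2.imread(f'pics/{f}.png')[40:160,225:325],None,fx=4,fy=4,interpolation=cv2.INTER_CUBIC) for f in ('wrist2','wrist3')]
cv2.imwrite('pics/w3c.png',np.hstack(a))
```

```text
(np.float64(274.7875070674058), np.float64(134.06484719481836)) (np.float64(271.7651818621454), np.float64(134.1803823205954)) [-3.14116435e+00 -7.80958319e-04  2.51106721e+00]
(433, (np.float64(270.3487297921478), np.float64(77.20785219399538)), 'grip tilt', np.float32(0.0044722417))h.py:23: RuntimeWarning: Mean of empty slice.
  y2,x2=np.nonzero(k); hub=(x2.mean()+255,y2.mean()+115)
  ret = ret.dtype.type(ret / rcount)
```

View pics/w3c.png

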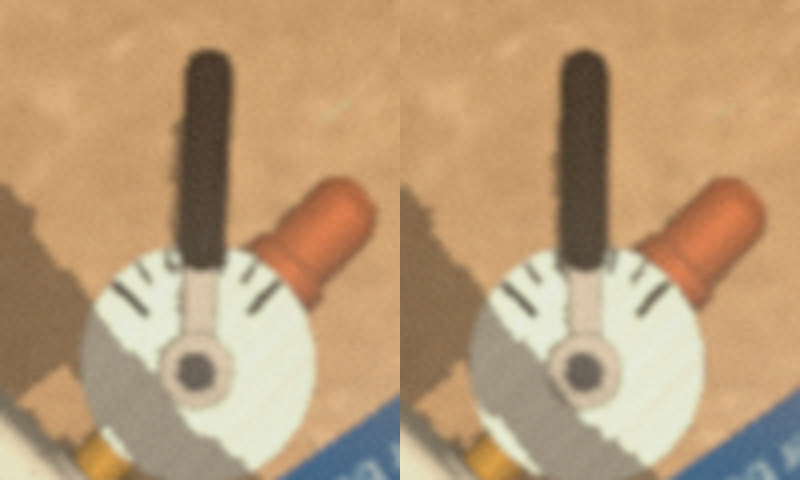

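The lever now points straight between the closed and open marks: the marks at (502,284) and (667,284) are symmetric about the hub at (583,372). Next is the plate.

jog_arm --ticks "0,0,0,0,0,-0.131;0,0,0,0,0,-0.131;0,0,0,0,0,-0.131;0,0,0,0,0,-0.131;0,0,0,0,0,-0.131;0.037,-0.0253,0,0,0,-0.131;0.037,-0.0253,0,0,0,0;0.037,-0.0253,0,0,0,0;0.037,-0.0253,0,0,0,0;0,0,0,0,0,0" --finger_gap 0.07

```text
time_s: 11.1
ee_pos: [0.478, -0.0475, 0.216]
eef_rot: [-3.141, 0.0, -2.988]
force: [0.1, -0.2, -0.1]
grip_width: 0.0701
grip_force: 0.0
```

jog_arm --ticks "0,0,0.033,0,0,0;0,0,0.033,0,0,0;0,0,0.033,0,0,0;0,0,0.025,0,0,0;0,0,0,0,0,0;0,0,0,0,0,0"

```text
time_s: 11.7
ee_pos: [0.4814, -0.0455, 0.0923]
eef_rot: [-3.142, 0.0, -2.986]
force: [0.2, 0.7, 1.4]
grip_width: 0.0701
grip_force: 0.0
```

Add to h.py:
```python
def st():
    o=ctrl.get_obs(); c,n=np.cos(.155),np.sin(.155);R=np.array([[c,n],[-n,c]])
    print('st xy mm',(1e3*R@(o['ee_pos'][:2]-[.5675,-.0275])).round(1),'z',o['ee_pos'][2].round(4),'F st',(R@o['force'][:2]).round(1),o['force'][2].round(1),'yaw',(o['eef_rot'][2]-.155).round(3))
```

```bash
python3 -c "
from h import *
st()"
```

```text
st xy mm [-87.8  -4.5] z 0.0923 F st [0.3 0.7] 1.4 yaw -3.141
```

jog_arm --ticks "0,-0.006,0.01,0,0,0;-0.006,0,0,0,0,0;-0.006,0,0,0,0,0;-0.005,0,0,0,0,0;-0.005,0,0,0,0,0;-0.005,0,0,0,0,0;-0.005,0,0,0,0,0;-0.005,0,0,0,0,0;0,0,0,0,0,0"

```text
time_s: 12.6
ee_pos: [0.5192, -0.0463, 0.0814]
eef_rot: [-3.141, 0.001, -2.986]
force: [-0.0, 0.2, -0.0]
grip_width: 0.07
grip_force: 0.0
```

```bash
python3 -c "
from h import *
st()"
```

```text
st xy mm [-50.6 -11.1] z 0.0814 F st [0.  0.2] -0.0 yaw -3.141
```

jog_arm --ticks "-0.003,0,0,0,0,0;-0.003,0,0,0,0,0;-0.002,0,0,0,0,0"

```text
time_s: 12.9
ee_pos: [0.5246, -0.0455, 0.0814]
eef_rot: [3.141, -0.006, -2.986]
force: [-28.8, -6.8, 21.4]
grip_width: 0.07
grip_force: 15.2
```

jog_arm --ticks "-0.001,0,0,0,0,0;-0.001,0,0,0,0,0;0,0,0,0,0,0"

```text
time_s: 13.2
ee_pos: [0.5248, -0.0456, 0.0814]
eef_rot: [3.141, -0.01, -2.986]
force: [-35.6, -6.6, 24.8]
grip_width: 0.0702
grip_force: 18.3
```

```bash
python3 -c "
from h import *
st()"
```

```text
st xy mm [-45.  -11.3] z 0.0814 F st [-36.2  -1. ] 24.8 yaw -3.141
```

jog_arm --ticks "0.008,0,0,0,0,0;0.006,0,0,0,0,0;0,0,-0.03,0,0,0;0,0,-0.03,0,0,0;-0.02,-0.03,0,0,0,0;-0.02,-0.03,0,0,0,0;-0.018,-0.023,0,0,0,0;0,0,0,0,0,0;0,0,0,0,0,0" --finger_gap 0.07

```text
time_s: 14.1
ee_pos: [0.5846, -0.1201, 0.1409]
eef_rot: [3.141, -0.001, -2.987]
force: [0.6, -0.4, -0.5]
grip_width: 0.0696
grip_force: 0.0
```

jog_arm --ticks "0,0,0.03,0,0,0;0,0,0,0,0,0;0,0,0,0,0,0;0,0,0,0,0,0" --finger_gap 0 --grip_force 5

```text
time_s: 14.5
ee_pos: [0.585, -0.1199, 0.1128]
eef_rot: [-3.141, 0.001, -2.986]
force: [0.0, -0.2, 0.7]
grip_width: 0.0412
grip_force: 0.0
```

```bash
python3 -c "
from h import *
st()
c=snap('wrist','wrist4')"
```

```text
st xy mm [  3.1 -94. ] z 0.1128 F st [-0.  -0.2] 0.7 yaw -3.141
```

View pics/wrist4.png

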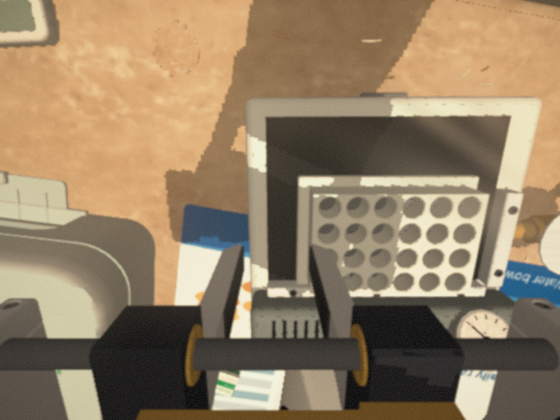

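The picture shows the plate square against the fence. Its left foot edge is near column 481 and the stop face near 491, so the gap is about 8 mm. I'll close the fingers and push it sideways.

jog_arm --ticks "0,0,0,0,0,0;0,0,0,0,0,0;0,0,0,0,0,0;0,0,0,0,0,0;0,0,0,0,0,0" --finger_gap 0 --grip_force 5

```text
time_s: 15.05
ee_pos: [0.5847, -0.1201, 0.1114]
eef_rot: [3.142, -0.0, -2.987]
force: [-0.4, 0.6, -0.1]
grip_width: 0.001
grip_force: 0.0
```

jog_arm --ticks "0,0,0.028,0,0,0;0,0,0.003,0,0,0;0,0.006,0,0,0,0;0,0.006,0,0,0,0;0,0.004,0,0,0,0;0,0,0,0,0,0"

```text
time_s: 15.65
ee_pos: [0.5825, -0.1036, 0.0813]
eef_rot: [-3.141, 0.001, -2.986]
force: [0.4, -0.4, -0.2]
grip_width: 0.0006
grip_force: 0.0
```

```bash
python3 -c "
from h import *
st()"
```

```text
st xy mm [  3.1 -77.5] z 0.0813 F st [ 0.4 -0.5] -0.2 yaw -3.141
```

jog_arm --ticks "0,0.003,0,0,0,0;0,0.003,0,0,0,0;0,0.002,0,0,0,0;0,0.002,0,0,0,0;0,0.002,0,0,0,0"

```text
time_s: 16.15
ee_pos: [0.5804, -0.0923, 0.0805]
eef_rot: [-3.141, 0.0, -2.987]
force: [0.4, -1.7, 0.4]
grip_width: 0.0003
grip_force: 1.0
```

jog_arm --ticks "0,0.001,0,0,0,0;0,0.001,0,0,0,0;0,0,0,0,0,0"

```text
time_s: 16.45
ee_pos: [0.5801, -0.0903, 0.0804]
eef_rot: [3.141, -0.0, -2.987]
force: [0.2, -0.3, 1.5]
grip_width: 0.0003
grip_force: 0.3
```

```bash
python3 -c "
from h import *
st()"
```

```text
st xy mm [  2.7 -64. ] z 0.0804 F st [ 0.2 -0.3] 1.5 yaw -3.142
```

jog_arm --ticks "0,0.001,0,0,0,0;0,0.001,0,0,0,0;0,0,0,0,0,0"

```text
time_s: 16.75
ee_pos: [0.5803, -0.0898, 0.0809]
eef_rot: [-3.139, 0.001, -2.987]
force: [2.3, -10.8, 1.2]
grip_width: 0.0005
grip_force: 5.5
```

jog_arm --ticks "0,0.001,0,0,0,0;0,0,0,0,0,0"

```text
time_s: 16.95
ee_pos: [0.5803, -0.0897, 0.0811]
eef_rot: [-3.138, 0.002, -2.987]
force: [2.3, -17.4, 2.5]
grip_width: 0.0008
grip_force: 8.5
```

jog_arm --ticks "0,0.001,0,0,0,0;0,0,0,0,0,0"

```text
time_s: 17.15
ee_pos: [0.5803, -0.0896, 0.0814]
eef_rot: [-3.136, 0.002, -2.987]
force: [2.6, -23.7, 3.0]
grip_width: 0.0002
grip_force: 11.5
```

```bash
python3 -c "
from h import *
st()"
```

```text
st xy mm [  3.  -63.3] z 0.0814 F st [ -1.1 -23.9] 3.0 yaw -3.142
```

jog_arm --ticks "0,-0.008,0,0,0,0;0,-0.01,0,0,0,0;0,0,-0.03,0,0,0;0,0,-0.03,0,0,0;0.03,0.03,0,0,0,0;0.033,0.03,0,0,0,0;0,0.03,0,0,0,0;0,0,0,0,0,0;0,0,0,0,0,0"

```text
time_s: 18.05
ee_pos: [0.5063, -0.025, 0.1406]
eef_rot: [3.142, 0.0, -2.985]
force: [0.2, -0.7, 0.5]
grip_width: 0.001
grip_force: 0.0
```

```bash
python3 -c "
from h import *
st()"
```

```text
st xy mm [-60.   11.9] z 0.1406 F st [ 0.1 -0.7] 0.5 yaw -3.14
```

jog_arm --ticks "0,-0.007,0,0,0,0;0,0,0,0,0,0;0,0,0,0,0,0;0,0,0.03,0,0,0;0,0,0.0285,0,0,0;0,0,0,0,0,0;-0.007,0,0,0,0,0;-0.006,0,0,0,0,0;0,0,0,0,0,0;0,0,0,0,0,0" --finger_gap 0.07

```text
time_s: 19.05
ee_pos: [0.5207, -0.03, 0.0828]
eef_rot: [-3.141, 0.002, -2.987]
force: [-0.4, 0.7, 0.2]
grip_width: 0.07
grip_force: 0.0
```

```bash
python3 -c "
from h import *
st()
c=snap('wrist','wrist5')"
```

```text
st xy mm [-46.6   4.8] z 0.0828 F st [-0.2  0.7] 0.2 yaw -3.142
```

View pics/wrist5.png

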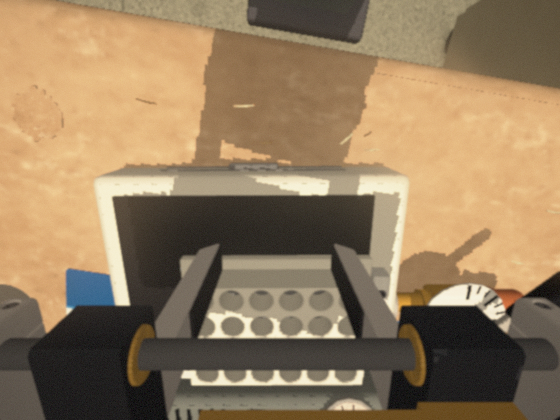

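The plate's left edge now meets the stop (column about 372), and both fingers are over its front ledge. I'll press forward and down in small steps.

jog_arm --ticks "-0.001,0,0.003,0,0,0;-0.002,0,0,0,0,0;0,0,0,0,0,0"

```text
time_s: 19.4
ee_pos: [0.5219, -0.0296, 0.0788]
eef_rot: [3.141, -0.004, -2.986]
force: [-10.3, -1.9, 7.3]
grip_width: 0.07
grip_force: 5.4
```

jog_arm --ticks "0,0,0.001,0,0,0;0,0,0.001,0,0,0;0,0,0,0,0,0"

```text
time_s: 19.7
ee_pos: [0.522, -0.0296, 0.078]
eef_rot: [3.141, -0.003, -2.986]
force: [-18.9, -1.0, 22.9]
grip_width: 0.0702
grip_force: 16.0
```

```bash
python3 -c "
from h import *
st()"
```

```text
st xy mm [-45.3   4.9] z 0.078 F st [-18.8   2. ] 22.9 yaw -3.141
```

jog_arm --ticks "-0.0007,0.0008,0.0004,0,0,0;0,0,0,0,0,0;0,0,0,0,0,0;0,0,0,0,0,0;0,0,0,0,0,0"

```text
time_s: 20.2
ee_pos: [0.522, -0.0295, 0.078]
eef_rot: [-3.141, -0.004, -2.986]
force: [-25.3, -8.5, 30.4]
grip_width: 0.0699
grip_force: 20.7
```

Run:
```python
from h import *
st()
snap('wrist','wrist6'); a=snap('side','side6')['pixels'][190:270,220:330]; b=cv2.imread('pics/wrist6.png')[160:330,80:520]
st()
cv2.imwrite('pics/fin.png',np.vstack([cv2.resize(b,(726,280)),cv2.resize(a,(726,310),interpolation=cv2.INTER_CUBIC)]))
```

```text
st xy mm [-45.2   5. ] z 0.078 F st [-26.4  -4.5] 30.4 yaw -3.141
st xy mm [-45.2   5. ] z 0.078 F st [-26.4  -5.2] 31.6 yaw -3.141
```

View pics/fin.png

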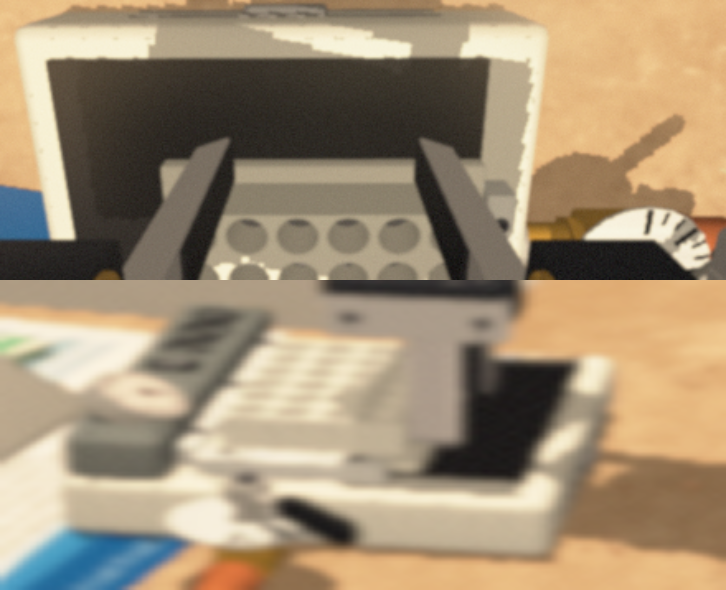

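The pictures show the plate in the corner, square to the fence and touching the stop, with both fingers on its front ledge. The push is steady at about 26 N forward and 31 N down.

```bash
python3 -c "
from h import *
print(ctrl.hand_in())"
```

```text
the job is handed in; nothing more can be done
None
```

The job is handed in at about 20 s of the 54 s limit: the bleed lever is half open by its marks, and the plate is against the fence and stop, held with about 26 N forward and 31 N down; I moved nothing else, and no verdict was returned.

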